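Make up the board kit and the leaf kit for the next art lesson

ROBOT

A 6-joint arm with a two-finger parallel gripper is mounted at the origin on the work surface. World frame = base frame: x ahead of the robot, y to its left, z up, the work surface at z = 0. Lengths are in m, angles in rad, forces in N, time in s.
With the tool pointing down it reaches from about 0.325 to 0.775 m from the base axis. Payload 5.5 kg.
Tool frame: the origin (TCP) lies on the centre line of the jaws, within the pads' length; the fingertips stand 11 mm ahead of it and the grasp point (between the pads) lies 8 mm behind it (tip_reach is the distance from the TCP to the fingertips, in m); z points along the fingers, y is the line along which they close (so a half turn about z gives the same grasp; the last joint's range is limited). The gripper opens to 88 mm and grips with 3 to 60 N. Pads are 20 mm wide; open, the fingers measure 115 mm over their backs; the gripper's body (75 mm by 178 mm) begins 61 mm behind the grasp point.
Start: joints at [1.066, 0.091, 1.231, -0, 1.82, -0.057], TCP at [0.26, 0.541, 0.234] pointing down, gripper open.
Joint ranges: [-2.87, 2.87], [-0.86, 2.18], [0.17, 2.46], [-1.51, 4.65], [0.06, 2.69], [-2.65, 2.65]. Speed limits (rad/s): [2.57, 2.57, 3.01, 3.14, 3.14, 3.14].

INTERFACE

Orientations are given as a rotation vector (axis times angle).
In Python, from workcell import sense, snapshot, close_job, tip_reach gives the robot as it stands.
- The arm moves only by the tool apply_moves, never from a script. Its argument "increments" is a list of rows, each a list of 7 numbers: the shift along the world's x, y, z in cm, then the turn, a rotation vector about the world's x, y, z in degrees, then the opening, from 0 (shut) to 1 (fully open). In form: [[dx, dy, dz, wx, wy, wz, fingers], ...]. A call has 1 to 8 rows; each row shifts and turns the commanded pose from where the row before left it; what a row does not reach is not made up. A row lasts 1/12 s, in which the tool goes at most 41.7 mm and 7.16 degrees, less where a joint would pass 70% of its speed; a pose out of reach is approached as far as the arm can. A call is refused whole if a number of a shift passes 4.17 or a number of a turn 7.16, either way. A call with a gripper value outside its range is refused whole. The fingers move at their own pace and stop on an object; "force" is the grip in N (left out, the last holds). Time passes only in rows, so rows that do not move let the fingers close. It gives the time, the measured TCP pose, the force, the opening and the grip force at its end, in the units of the state.
- sense(): the state, without advancing time (a new reading comes with each control period).
- snapshot(name): name is "scene" or "top" or "wrist"; returns a dict with "image" (400x640x3 uint8, red, green, blue), "fx", "fy", "cx", "cy" (pixels), "world_to_cam" (4x4, takes a point from world to camera coordinates); the wrist camera has in their place "tool_from_camera" (4x4, takes a point from camera to tool coordinates, whose origin is the TCP and whose axes are the flange's). Camera axes: x right, y down, z forward; pixel columns grow to the right and rows downward; lengths in m; the calibration is good to about 2 mm. A picture is of the moment at which its call begins: read the wrist's pose just before it. There is no depth.
- close_job(): hands the job in; it is judged then, once.
The state is a dict: "time_s": time; "q": joint angles; "qd": joint speeds; "joint_efforts": joint torques, N m; "eef_pos": TCP position; "orientation": TCP orientation; "wrist_force": force on the tool from outside, world axes, zero at the start; "moment": the same for the moment, N m; "gripper_width": finger opening in m; "finger_force": force on a finger pad.
Only numpy, scipy, OpenCV 4.12 (cv2) and the standard library are available. Lean on these libraries where they do the work, as an engineer would, in place of code of your own. Each camera call takes 0.05 s, during which the arm holds its last target. There are 200 camera calls.

TASK

Make up two painting kits from the stock on the table: in the black tray the white board, drawn out of the leaning stack and stood in the rear slot, the blue paint pot upright in the pot well and the flat brush lying in the front strip; in the white tray the green paint pot upright in the pot well and the small clay leaf lying flat, rib side up, in the front strip. Set things down rather than dropping them, and leave the red pot standing in its place and the brown and grey boards leaning where they are.

Things in the scene. Friction and masses are not known exactly. Their poses are not given: they have to be found in the camera images.
- tray_black: Black kit tray, fixed, 206 mm (x) by 210 (y), floor 4 thick. Origin: centre of underside; x from its front (robot side) to its tall rear wall, y towards the pot well, z up. Front strip: inside x -99 to 1, y -101 to 101, walls 30 high. Behind it the pot well: 66 x 66 inside, centre x 38, y 68, walls 30 high. Along the rear the board slot: x 75 to 99, y -101 to 101. Rest: see tray_white.
- tray_white: White kit tray, the same in shape and axes as tray_black. More on both, heights from the table: the slot's front wall (the well's rear one) is 45 mm high, its rear wall 70, its ends 30, its floor 4 (like all floors); a mixing deck 28 high with three round hollows fills the rest of the well's row (x 5 to 71, y -101 to 31). A brush fits the strip only lengthwise (along y).
- board_white: White painting board, 150 mm wide, 170 tall, 6 thick, about 0.12 kg. One of 3 boards standing on the table face to face, leaning 0.22 rad back from upright, away from the robot, on a 72 high plank pile; its top 50 mm stand clear of the two short ones. Origin: middle of lower edge; z up along the board, x square to it (to the planks), y along its width. In the slot it may lean either way.
- board_brown: Brown board in the leaning stack, 150 mm wide, 120 tall, 6 thick; to be left leaning. Origin and axes as for board_white, which may stand in front of it, behind it or between the two short boards.
- board_grey: Grey board in the leaning stack, 170 mm wide, 108 tall, 6 thick; to be left leaning. Origin and axes as for board_white, which may stand in front of it, behind it or between the two short boards.
- pot_blue: Blue paint pot: upright cylinder 46 mm across, 52 mm tall, body and screw lid in its colour, paper label. Origin: centre of its underside, z up along its axis. About 0.08 kg.
- pot_green: Green paint pot: upright cylinder 46 mm across, 52 mm tall, body and screw lid in its colour, paper label. Origin: centre of its underside, z up along its axis. About 0.08 kg.
- pot_red: Red paint pot: upright cylinder 46 mm across, 52 mm tall, body and screw lid in its colour, paper label. Origin: centre of its underside, z up along its axis. To be left standing where it is.
- flat_brush: Flat paint brush lying on the table, 140 mm long: red handle 18 wide, 10 thick (x -63 to 15, rounded end to -70), steel ferrule 28 wide, 11 thick (x 15 to 37), pale bristles to x 70. Origin: on its underside at mid-length, under the handle; x towards the bristles, z up. About 0.04 kg.
- clay_leaf: Small pale clay leaf, a pointed oval lying flat: 76 mm long plus a short stalk at its -x end, 44 wide (sides straight over the middle 24), 10 thick, midrib on top. Origin: centre of its underside; x along the leaf, y across it, z up. About 0.045 kg. (The large maple leaf is not part of the job.)
Mind the look-alikes: they are no part of the job. Of the things shaped like the pot_green, the green one is meant.

How it is judged:
By the outcome, as a careful person would: the job done as asked, in the order asked, and still so for the second after the job is handed in, with the robot touching nothing.
It also fails if it takes over 128 s, if anything falls off the work surface, if the arm or the gripper's body presses on something with over 40 N, if the wrist force passes 120 N, or if a joint passes its speed limit or range.

## Working session

There is one attempt and no reset: what is moved stays moved. The work goes in short steps, Python scripts to look and compute and a tool call to move; the robot and the scene stay as the last step left them, time stands still between calls to the robot, and variables do not carry over. Pictures are saved under pics/ and viewed, at most 14 in all, crops included, and the job is handed in when it is done.

Besides the shell and the picture viewer there is one more tool, called after "Call:" in YAML: its name, and indented under it one key for each argument. apply_moves: Moves the arm, as the interface text tells. Its arguments: {"type":"object","properties":{"increments":{"type":"array"},"force":{"type":"number"}},"required":["increments"]}

```bash
ls; mkdir -p pics; cat > h.py <<'E'
import numpy as np, cv2
from workcell import sense, snapshot, tip_reach
from scipy.spatial.transform import Rotation as R
def snap(n,f):
    s=snapshot(n); cv2.imwrite('pics/'+f,s['image'][:,:,::-1]); 
    np.savez('pics/'+f+'.npz',**{k:np.array(v) for k,v in s.items()}); return s
def ray(s,u,v):
    T=np.linalg.inv(np.array(s['world_to_cam'])); d=np.array([(u-s['cx'])/s['fx'],(v-s['cy'])/s['fy'],1])
    return T[:3,3],T[:3,:3]@d
def onz(s,u,v,z):
    o,d=ray(s,u,v); return o+d*(z-o[2])/d[2]
def proj(s,p):
    c=(np.array(s['world_to_cam'])@np.append(p,1))[:3]; return s['fx']*c[0]/c[2]+s['cx'],s['fy']*c[1]/c[2]+s['cy']
E
python3 - <<'E'
from h import *
st=sense(); print(st,tip_reach)
for n in('scene','top'):
    s=snap(n,n+'0.png'); print(n,s['fx'],np.linalg.inv(s['world_to_cam'])[:3].round(3))
    cv2.imwrite(f'pics/{n}0b.png',cv2.resize(s['image'][:,:,::-1],(800,500),interpolation=cv2.INTER_CUBIC))
E
```

```text
pics
{'time_s': 0.0, 'q': array([ 1.06626956e+00,  9.18433892e-02,  1.23183196e+00, -1.32937045e-05,
        1.81979013e+00, -5.67160179e-02]), 'qd': array([-0.00157954, -0.00024678, -0.00050623,  0.00055187,  0.00181511,
       -0.0017191 ]), 'joint_efforts': array([-7.63896478e-04, -4.46472359e+01, -4.06426620e+01,  6.96738996e-02,
        2.97917915e-02, -1.70820445e-04]), 'eef_pos': array([0.25968402, 0.54060314, 0.23254656]), 'orientation': array([-6.97449001e-01, -3.06267536e+00,  2.83191120e-03]), 'wrist_force': array([0.61448419, 0.64711399, 0.88819676]), 'moment': array([-0.04405095, -0.0079245 ,  0.02977165]), 'finger_force': 0.0, 'gripper_width': 0.08777226926384275} 0.011
scene 453.77098720040317 [[ 0.837  0.456 -0.304  0.941]
 [ 0.547 -0.701  0.457 -0.574]
 [-0.005 -0.549 -0.836  1.057]]
top 389.3850238632147 [[-0.007 -0.996  0.093  0.454]
 [-1.     0.006 -0.004  0.017]
 [ 0.003 -0.093 -0.996  1.075]]
```

View pics/top0b.png

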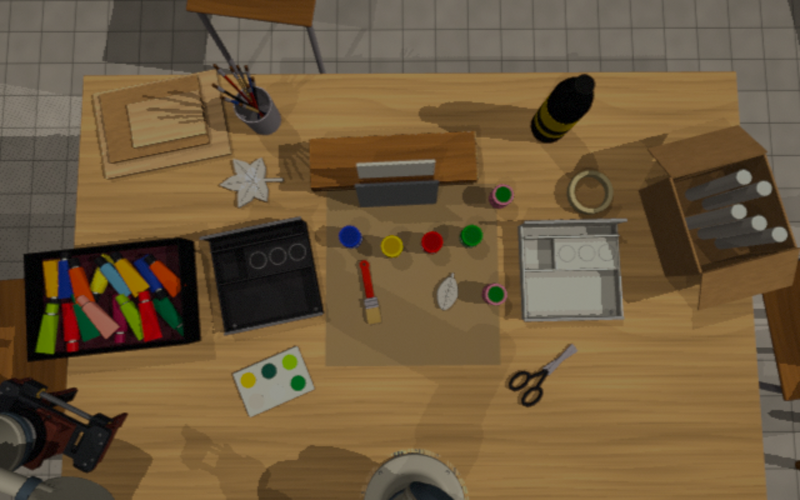

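View pics/scene0b.png

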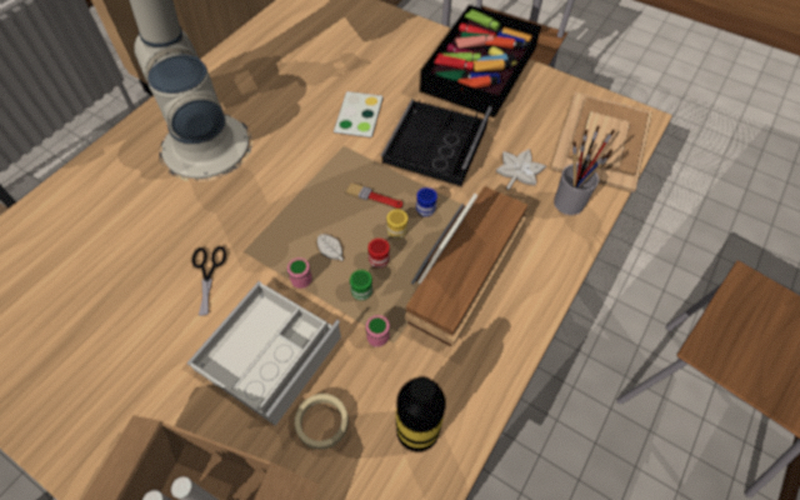

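Top view (800x500): the blue pot is at (350,237), red at (432,241), green at (471,235). The green look-alikes are pink pots with green lids at (502,195) and (495,293), and yellow is at (392,245). The leaf is at (447,290), with the maple leaf at (250,181). The brush is at (370,292), the white board at (396,169) and the grey board at (397,192). I choose the all-green pot at (471,235) and will check it in a crop.

```bash
python3 - <<'E'
from h import *
a=cv2.imread('pics/top0.png'); b=cv2.imread('pics/scene0.png')
f=lambda i,x0,y0,w,h,k:cv2.resize(np.clip(i[y0:y0+h,x0:x0+w].astype(float)*1.6,0,255).astype('uint8'),None,fx=k,fy=k,interpolation=cv2.INTER_CUBIC)
cv2.imwrite('pics/c1.png',f(a,240,100,180,170,4)[:600]) # k=4 rows100-250
t=np.vstack([f(a,155,165,120,110,5)])
u=f(a,405,165,120,110,5)
cv2.imwrite('pics/c2.png',np.hstack([cv2.resize(t,None,fx=.66,fy=.66),cv2.resize(u,None,fx=.66,fy=.66)])) 
cv2.imwrite('pics/c3.png',f(b,270,130,160,120,5))
E
```

```text
(no output)
```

View pics/c1.png

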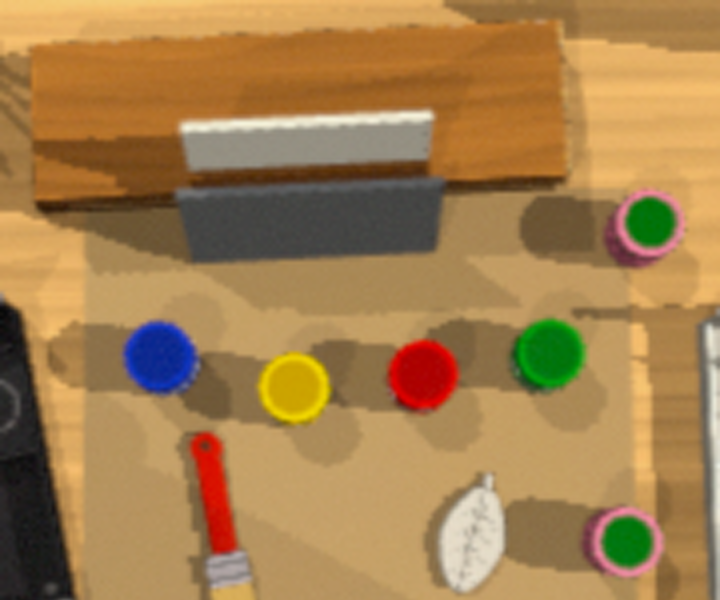

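View pics/c2.png

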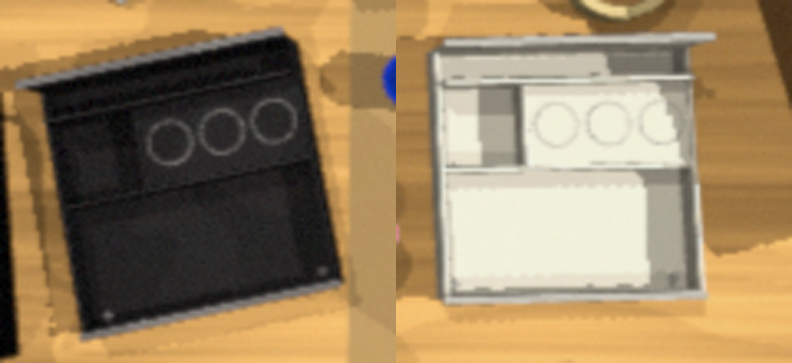

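View pics/c3.png

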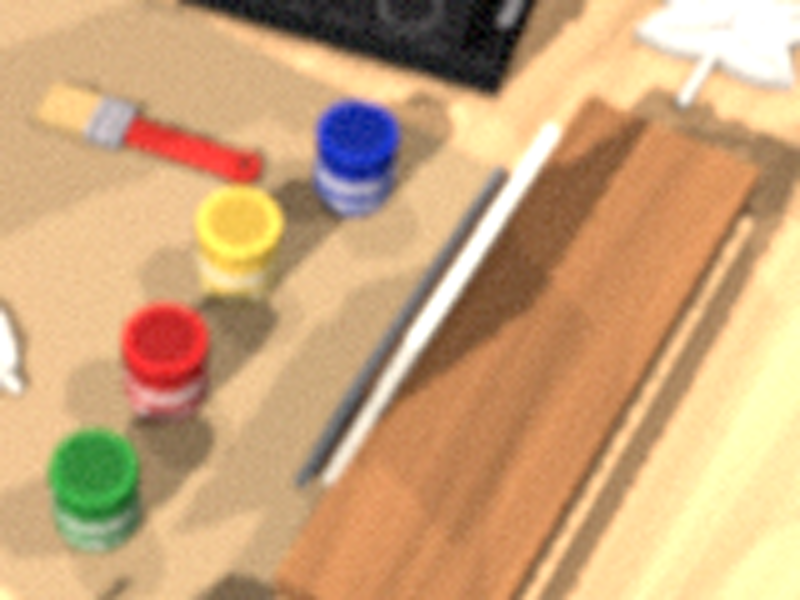

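The crops confirm the all-green pot at c1 (549,353). The stack order from the front is grey, brown, white, with the white board rearmost. Both trays' wells are at their left rear.

```bash
python3 - <<'E'
from h import *
from scipy.optimize import least_squares as ls
L=lambda f:dict(np.load(f))
t=L('pics/top0.png.npz'); s=L('pics/scene0.png.npz')
c1=lambda u,v:(240+u/4,100+v/4); c3=lambda u,v:(270+u/5,130+v/5)
cb=lambda u,v:(155+u/3.3,165+v/3.3); cw=lambda u,v:(405+(u-396)/3.3,165+v/3.3)
print('trays')
for n,f,P in(('black',cb,[(83,337),(342,283),(17,85),(288,30)]),('white',cw,[(445,300),(705,298),(440,40),(715,36)])):
    M=np.array([[-.103,.105,.03],[-.103,-.105,.03],[.103,.105,.07],[.103,-.105,.07]])
    def w(p): return M@R.from_euler('z',p[2]).as_matrix().T+[p[0],p[1],0]
    r=ls(lambda p:np.ravel([np.subtract(proj(t,a),f(*b)) for a,b in zip(w(p),P)]),[.45,0,0])
    p=r.x; print(n,p.round(4),np.degrees(p[2]).round(1),r.fun.round(1))
    for nm,q in(('well',(.038,.068,0)),('slot',(.087,0,0)),('strip',(-.049,0,0))): print(nm,(R.from_euler('z',p[2]).apply(q)+[p[0],p[1],0]).round(4))
for n,a,b in(('blue',c1(160,357),c3(357,128)),('green',c1(549,353),c3(93,467)),('red',c1(423,375),c3(165,342)),('yellow',c1(294,388),c3(239,225))):
    x,y=onz(t,*a,.052),onz(s,*b,.052); print(n,x.round(4),y.round(4))
print('brush',onz(t,*c1(205,434),.008).round(4),onz(t,374/1.25,323/1.25,.006).round(4),'scene',onz(s,*c3(258,168),.006).round(4),onz(s,*c3(40,105),.006).round(4))
print('leaf',onz(t,*c1(463,592),.005).round(4),onz(t,*c1(489,474),.005).round(4),'sides',onz(t,*c1(440,535),.006).round(4),onz(t,*c1(504,530),.006).round(4))
print('board top',[onz(t,*c1(*q),.166).round(4) for q in((181,126),(433,116))],[onz(s,*c3(*q),.166).round(4) for q in((552,127),(333,483))])
print('grey top',[onz(t,*c1(*q),.108).round(4) for q in((178,190),(443,180))])
E
```

```text
trays
black [0.4842 0.3122 0.1985] 11.4 [ 0.3  0.4 -0.2  0.5  1.2 -0.6 -1.3 -0.2]
well [0.508  0.3863 0.    ]
slot [0.5695 0.3293 0.    ]
strip [0.4361 0.3025 0.    ]
white [ 0.492  -0.3431  0.0114] 0.7 [-0.3  0.3 -0.3 -0.5  1.8  0.2 -1.2  0. ]
well [ 0.5292 -0.2747  0.    ]
slot [ 0.579  -0.3421  0.    ]
strip [ 0.443  -0.3436  0.    ]
blue [0.5668 0.1299 0.052 ] [0.5671 0.1323 0.052 ]
green [ 0.5679 -0.1272  0.052 ] [ 0.5682 -0.1287  0.052 ]
red [ 0.5538 -0.0437  0.052 ] [ 0.5566 -0.0457  0.052 ]
yellow [0.5457 0.0415 0.052 ] [0.548  0.0396 0.052 ]
brush [0.5184 0.1037 0.008 ] [0.3827 0.0821 0.006 ] scene [0.517 0.108 0.006] [0.3833 0.0771 0.006 ]
leaf [ 0.4096 -0.072   0.005 ] [ 0.4898 -0.091   0.005 ] sides [ 0.4484 -0.0568  0.006 ] [ 0.4515 -0.1006  0.006 ]
board top [array([0.6925, 0.1053, 0.166 ]), array([ 0.6977, -0.0447,  0.166 ])] [array([0.6907, 0.1057, 0.166 ]), array([ 0.7058, -0.1271,  0.166 ])]
grey top [array([0.6665, 0.1127, 0.108 ]), array([ 0.6719, -0.0545,  0.108 ])]
```

Call:
apply_moves:
  increments:
    - [2.0,-2.3,0.4,0,0,-5.2,0.5]
    - [2.44,-2.83,0.4,0,0,-5.2,0.5]
    - [2.44,-2.83,0.4,0,0,-5.2,0.5]
    - [2.44,-2.83,0.4,0,0,-5.2,0.5]
    - [2.44,-2.83,0.4,0,0,-5.2,0.5]
    - [2.44,-2.83,0.4,0,0,-5.2,0.5]
    - [2.44,-2.83,0.4,0,0,-5.2,0.5]
    - [2.44,-2.83,0.4,0,0,-5.2,0.5]

```text
time_s: 0.77
eef_pos: [0.4513, 0.3181, 0.2654]
orientation: [-1.745, -2.612, 0.001]
wrist_force: [0.8, 0.1, -0.1]
gripper_width: 0.0442
finger_force: 0.0
```

Call:
apply_moves:
  increments:
    - [2.44,-2.83,0.4,0,0,-5.2,0.5]
    - [2.44,-2.83,0.4,0,0,-5.2,0.5]
    - [2.44,-2.83,0.4,0,0,-5.2,0.5]
    - [2.44,-2.83,0.4,0,0,-5.2,0.5]
    - [2.44,-2.83,0.4,0,1.8,0,0.5]
    - [2.44,-2.83,0.4,0,1.8,0,0.5]
    - [2.44,-2.83,0.4,0,1.8,0,0.5]
    - [2.44,-2.83,0.4,0,1.8,0,0.5]

```text
time_s: 1.43
eef_pos: [0.6465, 0.0917, 0.2974]
orientation: [-2.118, -2.19, 0.135]
wrist_force: [1.2, 0.6, 0.8]
gripper_width: 0.0439
finger_force: 0.0
```

Call:
apply_moves:
  increments:
    - [2.0,-2.5,0,0,1.8,0,0.5]
    - [1.6,-1.6,0,0,1.8,0,0.5]
    - [0,0,0,0,1.8,0,0.5]
    - [0,0,0,0,0,0,0.5]

```text
time_s: 1.77
eef_pos: [0.6831, 0.0506, 0.2934]
orientation: [-2.067, -2.132, 0.235]
wrist_force: [1.0, 0.3, -0.4]
gripper_width: 0.0441
finger_force: 0.0
```

```bash
cat >> h.py <<'E'
def tool():
    st=sense(); return st['eef_pos'],R.from_rotvec(st['orientation'])
def show():
    st=sense(); M=R.from_rotvec(st['orientation']).as_matrix()
    print('t',round(st['time_s'],2),'p',st['eef_pos'].round(4),'z',M[:,2].round(3),'y',M[:,1].round(3),'yaw_y',np.degrees(np.arctan2(M[1,1],M[0,1])).round(1),'w',round(st['gripper_width'],4),'F',st['wrist_force'].round(1),'ff',round(st['finger_force'],1),'q',st['q'].round(2))
def wrist(f):
    p,r=tool(); s=snap('wrist',f); T=np.eye(4); T[:3,:3]=r.as_matrix(); T[:3,3]=p
    s['world_to_cam']=np.linalg.inv(T@np.array(s['tool_from_camera'])); np.savez('pics/'+f+'.npz',**{k:np.array(v) for k,v in s.items()}); return s
E
python3 - <<'E'
from h import *
show(); s=wrist('w1.png'); show()
print(np.array(s['tool_from_camera']).round(3))
for x in(.689,.695):print(proj(s,(x,.0303,.166)))
E
```

```text
t 1.77 p [0.6831 0.0506 0.2934] z [-0.225  0.    -0.974] y [ 0.974  0.031 -0.225] yaw_y 1.8 w 0.0441 F [ 1.   0.3 -0.4] ff 0.0 q [ 0.02  0.62  0.48  0.01  2.26 -0.01]
t 1.82 p [0.6827 0.0517 0.2947] z [-0.222  0.    -0.975] y [ 0.975  0.033 -0.221] yaw_y 1.9 w 0.044 F [ 0.   0.4 -0.7] ff 0.0 q [ 0.02  0.62  0.49  0.01  2.26 -0.01]
[[ 0.001 -0.967 -0.255  0.069]
 [ 1.     0.001  0.001  0.   ]
 [-0.    -0.255  0.967 -0.152]
 [ 0.     0.     0.     1.   ]]
(np.float64(349.6304998005045), np.float64(214.84976019025387))
(np.float64(355.3815165338353), np.float64(215.42696723541894))
```

View pics/w1.png

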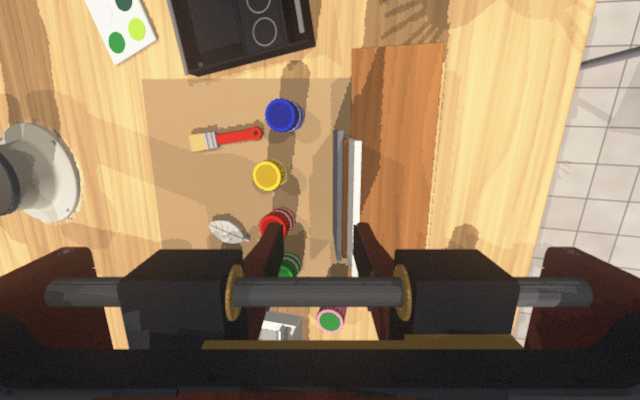

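Wrist view: grey, brown and white in that order, with the white top edge at cols 353–361 near row 140–215, as predicted.

Call:
apply_moves:
  increments:
    - [2.1,-1.1,0,0,0,0,0.5]
    - [2.0,-1.05,0,0,0,0,0.5]
    - [0,0,0,0,0,0,0.5]
    - [-0.5,0,-2.2,0,0,0,0.5]
    - [-0.6,0,-2.7,0,0,0,0.5]
    - [-0.6,0,-2.7,0,0,0,0.5]
    - [-0.6,0,-2.7,0,0,0,0.5]
    - [0,0,0,0,0,0,0.5]
  force: 25

```text
time_s: 2.48
eef_pos: [0.6954, 0.0322, 0.1874]
orientation: [-2.059, -2.134, 0.24]
wrist_force: [0.2, 0.5, -3.5]
gripper_width: 0.044
finger_force: 0.0
```

```bash
python3 - <<'E'
from h import *
show()
E
```

```text
t 2.48 p [0.6954 0.0322 0.1874] z [-0.23  -0.    -0.973] y [ 0.973  0.035 -0.23 ] yaw_y 2.1 w 0.044 F [ 0.2  0.5 -3.5] ff 0.0 q [-0.    0.59  0.72 -0.    2.06 -0.04]
```

Call:
apply_moves:
  increments:
    - [0,0,-1.5,0,0,0,0.5]
    - [-0.3,0,-1.6,0,0,0,0.5]
    - [-0.3,0,-1.6,0,0,0,0.5]
    - [0,0,0,0,0,0,0.5]
    - [0,0,0,0,0,0,0.5]

```text
time_s: 2.9
eef_pos: [0.6938, 0.0316, 0.1498]
orientation: [-2.068, -2.141, 0.226]
wrist_force: [0.4, 0.6, 0.9]
gripper_width: 0.0439
finger_force: 0.0
```

```bash
python3 - <<'E'
from h import *
show()
s=wrist('w2.png'); i=s['image'][:,:,::-1]; cv2.imwrite('pics/w2c.png',cv2.resize(i[150:350,240:480],None,fx=2.5,fy=2.5))
show()
E
```

```text
t 2.9 p [0.6938 0.0316 0.1498] z [-0.216 -0.    -0.976] y [ 0.976  0.035 -0.216] yaw_y 2.0 w 0.0439 F [0.4 0.6 0.9] ff 0.0 q [-0.    0.57  0.82 -0.    1.98 -0.04]
t 2.95 p [0.6943 0.0314 0.1506] z [-0.215 -0.    -0.977] y [ 0.976  0.035 -0.215] yaw_y 2.0 w 0.0438 F [-0.3 -0.3  0.6] ff 0.0 q [-0.    0.57  0.82 -0.    1.98 -0.04]
```

View pics/w2c.png

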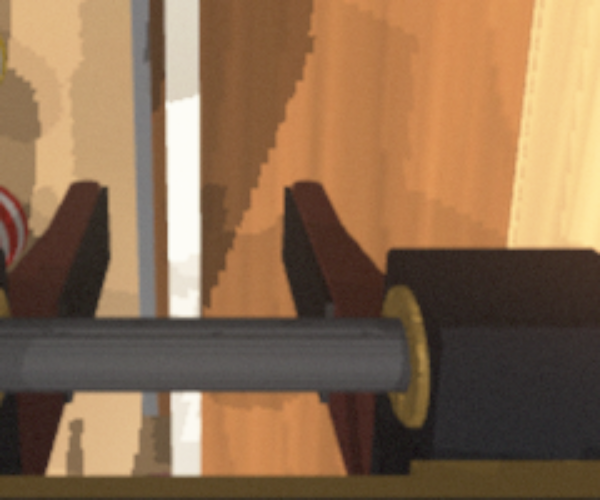

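The white board stands between the open fingers, about 3 mm towards -x of centre (crop col 183 against 195). I'll correct that, lower and close.

Call:
apply_moves:
  increments:
    - [-0.3,0,-0.6,0,0,0,0.5]
    - [-0.3,0,-0.6,0,0,0,0.5]
    - [0,0,0,0,0,0,0.5]
    - [0,0,0,0,0,0,0]
    - [0,0,0,0,0,0,0]
    - [0,0,0,0,0,0,0]
    - [0,0,0,0,0,0,0]
    - [0,0,0,0,0,0,0]
  force: 25

```text
time_s: 3.62
eef_pos: [0.6879, 0.0308, 0.1358]
orientation: [-2.068, -2.139, 0.228]
wrist_force: [-0.5, 0.9, -1.0]
gripper_width: 0.0137
finger_force: 0.0
```

```bash
python3 - <<'E'
from h import *
show()
E
```

```text
t 3.62 p [0.6879 0.0308 0.1358] z [-0.218  0.    -0.976] y [ 0.975  0.034 -0.218] yaw_y 2.0 w 0.0137 F [-0.5  0.9 -1. ] ff 0.0 q [-0.    0.55  0.86 -0.    1.95 -0.04]
```

Call:
apply_moves:
  increments:
    - [0,0,0,0,0,0,0]
    - [0,0,0,0,0,0,0]
    - [0,0,0,0,0,0,0]
    - [0,0,0,0,0,0,0]
    - [0,0,0,0,0,0,0]

```text
time_s: 4.03
eef_pos: [0.6873, 0.0308, 0.1358]
orientation: [-2.067, -2.138, 0.23]
wrist_force: [-3.6, -0.7, 2.4]
gripper_width: 0.0061
finger_force: 25.0
```

Call:
apply_moves:
  increments:
    - [0.13,0,0.6,0,0,0,0]
    - [0.22,0,1.0,0,0,0,0]
    - [0.27,0,1.2,0,0,0,0]
    - [0.27,0,1.2,0,0,0,0]
    - [0.27,0,1.2,0,0,0,0]
    - [0.27,0,1.2,0,0,0,0]
    - [0.27,0,1.2,0,0,0,0]
    - [0.27,0,1.2,0,0,0,0]

```text
time_s: 4.7
eef_pos: [0.7082, 0.0309, 0.2237]
orientation: [-2.068, -2.139, 0.227]
wrist_force: [0.9, -0.8, -1.7]
gripper_width: 0.0059
finger_force: 25.0
```

Call:
apply_moves:
  increments:
    - [0.27,0,1.2,0,0,0,0]
    - [0.27,0,1.2,0,0,0,0]
    - [0.27,0,1.2,0,0,0,0]
    - [0.27,0,1.2,0,0,0,0]
    - [0.27,0,1.2,0,0,0,0]
    - [0.2,0,0.8,0,0,0,0]
    - [0,0,0,0,0,0,0]
    - [0,0,0,0,0,0,0]

```text
time_s: 5.37
eef_pos: [0.7239, 0.0309, 0.2915]
orientation: [-2.069, -2.14, 0.226]
wrist_force: [-0.7, -0.3, -1.3]
gripper_width: 0.006
finger_force: 25.0
```

```bash
python3 - <<'E'
from h import *
show()
s=snap('scene','s1.png');t=snap('top','t1.png')
i=np.vstack([cv2.resize(s['image'][100:300,180:500],(480,300)),cv2.resize(t['image'][60:260,160:480],(480,300))])
cv2.imwrite('pics/m1.png',np.clip(i[:,:,::-1]*1.5,0,255).astype('uint8'))
E
```

```text
t 5.37 p [0.7239 0.0309 0.2915] z [-0.216  0.    -0.976] y [ 0.976  0.034 -0.216] yaw_y 2.0 w 0.006 F [-0.7 -0.3 -1.3] ff 25.0 q [-0.    0.81  0.22 -0.    2.33 -0.04]
```

View pics/m1.png

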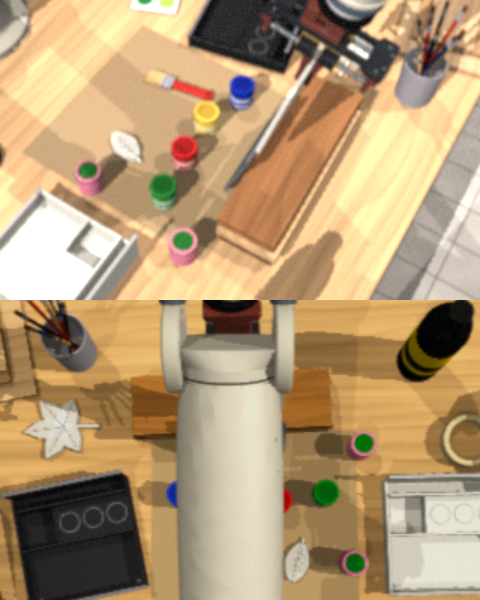

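The board is held at its top and drawn clear, and the stock behind is still leaning. I'll refine the black tray before placing.

```bash
python3 - <<'E'
from h import *
t=dict(np.load('pics/t1.png.npz')); i=t['image'][:,:,::-1]
c=cv2.resize(np.clip(i[170:280,155:265].astype(float)*2.6,0,255).astype('uint8'),None,fx=5.4,fy=5.4,interpolation=cv2.INTER_CUBIC)
cv2.imwrite('pics/c4.png',c)
d=dict(np.load('pics/top0.png.npz'))
print('cup',onz(d,262/1.25,128/1.25,0),onz(d,245/1.25,95/1.25,.1))
cb=lambda u,v:(155+u/3.3,165+v/3.3)
r=R.from_euler('z',-.1985)
for n,a,b,z in(('rear',(17,85),(288,30),.07),('slotfront',(50,118),(295,72),.045),('strip',(60,208),(318,158),.03),('front',(83,337),(342,283),.03)):
    print(n,[(r.apply(onz(d,*cb(*q),z)-[.4842,.3122,0])*1000).round(1) for q in(a,b)])
E
```

```text
cup [0.8213575  0.33597792 0.        ] [0.85755072 0.34289728 0.1       ]
rear [array([102. , 108.2,  70. ]), array([ 101.6, -108.1,   70. ])]
slotfront [array([75. , 96.4, 45. ]), array([  71.6, -103. ,   45. ])]
strip [array([  3.7, 106.3,  30. ]), array([   1. , -105.6,   30. ])]
front [array([-101.8,  105.6,   30. ]), array([-101.9, -105.7,   30. ])]
```

View pics/c4.png

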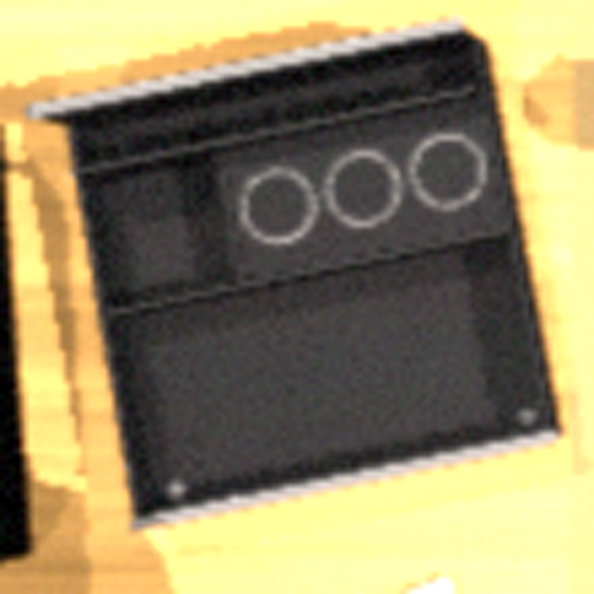

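Call:
apply_moves:
  increments:
    - [-0.6,0.6,0.2,0,0,0,0]
    - [-1.3,1.2,0.3,0,0,1.3,0]
    - [-1.3,2.0,0.2,0,0,1.3,0]
    - [-1.3,2.5,0,0,0,1.3,0]
    - [-1.3,2.5,0,0,0,1.3,0]
    - [-1.3,2.5,0,0,0,1.3,0]
    - [-1.3,2.5,0,0,0,1.3,0]
    - [-1.3,2.5,0,0,0,1.3,0]

```text
time_s: 6.13
eef_pos: [0.6248, 0.1949, 0.2978]
orientation: [-1.897, -2.305, 0.248]
wrist_force: [0.6, -0.8, -0.9]
gripper_width: 0.0062
finger_force: 25.0
```

Call:
apply_moves:
  increments:
    - [-1.3,2.5,0,0,0,0,0]
    - [-1.0,2.5,0,0,0,0,0]
    - [-0.6,2.5,0,0,0,0,0]
    - [-0.6,2.5,0,0,0,0,0]
    - [0,2.0,0,0,0,0,0]
    - [0,0,0,0,0,0,0]
    - [0,0,0,0,0,0,0]

```text
time_s: 6.72
eef_pos: [0.5905, 0.3147, 0.2974]
orientation: [-1.896, -2.306, 0.25]
wrist_force: [0.4, -0.3, -1.7]
gripper_width: 0.0064
finger_force: 25.0
```

```bash
python3 - <<'E'
from h import *
show()
E
```

```text
t 6.72 p [0.5905 0.3147 0.2974] z [-0.217 -0.036 -0.976] y [ 0.957  0.189 -0.219] yaw_y 11.2 w 0.0064 F [ 0.4 -0.3 -1.7] ff 25.0 q [0.41 0.54 0.58 0.07 2.23 0.25]
```

The slot's front wall and the tray edges agree with the fit to about 1 mm (yaw 11.4°). Lowering towards the slot.

Call:
apply_moves:
  increments:
    - [0,1.0,0,0.1,-0.5,0,0]
    - [0,0.9,0,0.1,-0.5,0,0]
    - [0,0,-1.5,0,0,0,0]
    - [0,0,-1.8,0,0,0,0]
    - [0,0,-1.8,0,0,0,0]
    - [0,0,-1.8,0,0,0,0]
    - [0,0,0,0,0,0,0]
    - [0,0,0,0,0,0,0]

```text
time_s: 7.38
eef_pos: [0.5906, 0.3325, 0.2286]
orientation: [-1.906, -2.313, 0.231]
wrist_force: [-0.2, -0.2, -0.7]
gripper_width: 0.0057
finger_force: 25.0
```

```bash
python3 - <<'E'
from h import *
show()
s=snap('scene','s2.png'); i=s['image'][:,:,::-1]; cv2.imwrite('pics/s2c.png',np.clip(cv2.resize(i[20:180,260:460],None,fx=3.5,fy=3.5,interpolation=cv2.INTER_CUBIC)*1.0,0,255).astype('uint8'))
E
```

```text
t 7.38 p [0.5906 0.3325 0.2286] z [-0.201 -0.032 -0.979] y [ 0.961  0.188 -0.203] yaw_y 11.1 w 0.0057 F [-0.2 -0.2 -0.7] ff 25.0 q [0.43 0.5  0.76 0.06 2.07 0.27]
```

View pics/s2c.png

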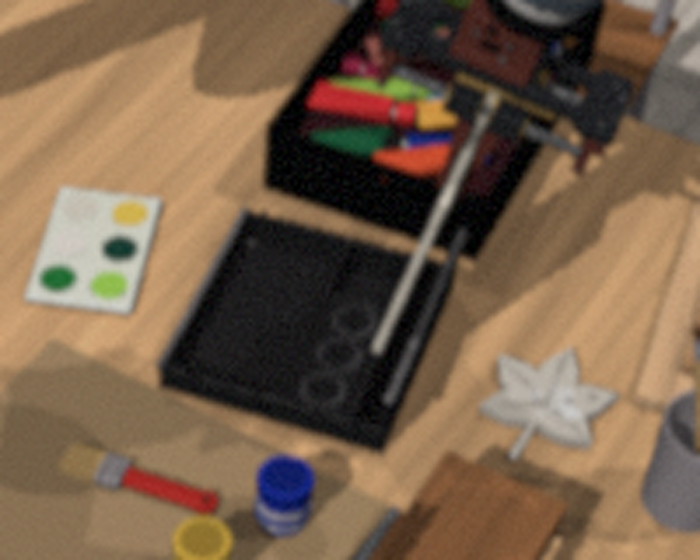

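The board is held above the tray. Its near lower corner is at crop (375,352), which I'll check against the slot.

```bash
python3 - <<'E'
from h import *
s=dict(np.load('pics/s2.png.npz')); r=R.from_euler('z',-.1985)
f=lambda u,v,z:(r.apply(onz(s,260+u/3.5,20+v/3.5,z)-[.4842,.3122,0])*1000).round(1)
print('board corner',f(377,352,.092),f(377,352,.097))
print('rear wall near/far end',f(391,403,.07),f(462,235,.07), 'front corners',f(163,368,.03),f(245,215,.03))
p,o=tool(); print('pred',(r.apply(p+o.as_matrix()[:,2]*.139-[.4842,.3122,0])*1000).round(1))
E
```

```text
board corner [ 81.4 -76.1  92. ] [ 82.4 -80.6  97. ]
rear wall near/far end [ 105.  -104.9   70. ] [103.6 103.4  70. ] front corners [ -96.6 -104.8   30. ] [-97.6  98.1  30. ]
pred [80.9  0.2 94.1]
```

Call:
apply_moves:
  increments:
    - [0.1,0,-1.2,0,0,0,0]
    - [0,0,-1.5,0,0,0,0]
    - [0,0,-1.5,0,0,0,0]
    - [0,0,-1.5,0,0,0,0]
    - [0,0,-1.2,0,0,0,0]
    - [0,0,-0.8,0,0,0,0]
    - [0,0,0,0,0,0,0]
    - [0,0,0,0,0,0,0]

```text
time_s: 8.1
eef_pos: [0.592, 0.3328, 0.1527]
orientation: [-1.907, -2.315, 0.228]
wrist_force: [-0.1, 0.2, -1.1]
gripper_width: 0.0057
finger_force: 25.0
```

```bash
python3 - <<'E'
from h import *
show()
E
```

```text
t 8.1 p [0.592  0.3328 0.1527] z [-0.199 -0.031 -0.98 ] y [ 0.961  0.188 -0.201] yaw_y 11.1 w 0.0057 F [-0.1  0.2 -1.1] ff 25.0 q [0.43 0.49 0.91 0.06 1.93 0.26]
```

Call:
apply_moves:
  increments:
    - [0,0,-0.4,0,0,0,0]
    - [0,0,-0.4,0,0,0,0]
    - [0,0,-0.2,0,0,0,0]
    - [0,0,0,0,0,0,0]
    - [0,0,0,0,0,0,0]

```text
time_s: 8.52
eef_pos: [0.592, 0.3328, 0.1426]
orientation: [-1.906, -2.315, 0.228]
wrist_force: [0.0, -0.2, -0.6]
gripper_width: 0.0057
finger_force: 25.0
```

Call:
apply_moves:
  increments:
    - [0,0,-0.15,0,0,0,0]
    - [0,0,0,0,0,0,0]
    - [0,0,0,0,0,0,0]

```text
time_s: 8.77
eef_pos: [0.592, 0.3329, 0.1411]
orientation: [-1.907, -2.315, 0.227]
wrist_force: [0.2, 0.2, -1.8]
gripper_width: 0.0062
finger_force: 25.0
```

Call:
apply_moves:
  increments:
    - [0,0,-0.15,0,0,0,0]
    - [0,0,0,0,0,0,0]
    - [0,0,0,0,0,0,0]

```text
time_s: 9.02
eef_pos: [0.5921, 0.3329, 0.1405]
orientation: [-1.907, -2.315, 0.226]
wrist_force: [-0.3, -1.0, 3.3]
gripper_width: 0.0058
finger_force: 25.0
```

Call:
apply_moves:
  increments:
    - [0,0,-0.15,0,0,0,0]
    - [0,0,0,0,0,0,0]
    - [0,0,0,0,0,0,0]

```text
time_s: 9.27
eef_pos: [0.5921, 0.3328, 0.1404]
orientation: [-1.907, -2.316, 0.225]
wrist_force: [-1.2, -0.6, 7.0]
gripper_width: 0.0058
finger_force: 25.0
```

Call:
apply_moves:
  increments:
    - [0,0,0,0,0,0,0.15]
    - [0,0,0,0,0,0,0.3]
    - [0,0,0,0,0,0,0.45]
    - [0,0,0,0,0,0,0.45]
    - [0,0,0,0,0,0,0.45]
    - [0,0,0,0,0,0,0.45]

```text
time_s: 9.77
eef_pos: [0.5919, 0.3328, 0.1377]
orientation: [-1.906, -2.315, 0.228]
wrist_force: [-0.2, 0.2, -0.5]
gripper_width: 0.0388
finger_force: 0.0
```

Call:
apply_moves:
  increments:
    - [0.2,0,1.0,0,0,0,0.45]
    - [0.3,0,1.5,0,0,0,0.45]
    - [0.4,0,2.0,0,0,0,0.45]
    - [0.4,0,2.0,0,0,0,0.45]
    - [0.4,0,2.0,0,0,0,0.45]
    - [0,0,2.0,0,0,0,0.45]
    - [0,-2,2.0,0,0,0,0.45]
    - [0,-3,1,0,0,0,0.7]

```text
time_s: 10.43
eef_pos: [0.6088, 0.2846, 0.2761]
orientation: [-1.903, -2.32, 0.223]
wrist_force: [0.7, 0.0, 0.6]
gripper_width: 0.0432
finger_force: 0.0
```

```bash
python3 - <<'E'
from h import *
show()
s=snap('scene','s3.png');t=snap('top','t3.png')
i=np.vstack([cv2.resize(s['image'][20:220,200:520],(480,300)),cv2.resize(t['image'][60:260,160:480],(480,300))])
cv2.imwrite('pics/m3.png',np.clip(i[:,:,::-1]*1.4,0,255).astype('uint8'))
E
```

```text
t 10.43 p [0.6088 0.2846 0.2761] z [-0.195 -0.03  -0.98 ] y [ 0.961  0.193 -0.197] yaw_y 11.3 w 0.0432 F [0.7 0.  0.6] ff 0.0 q [0.37 0.51 0.66 0.05 2.16 0.19]
```

View pics/m3.png

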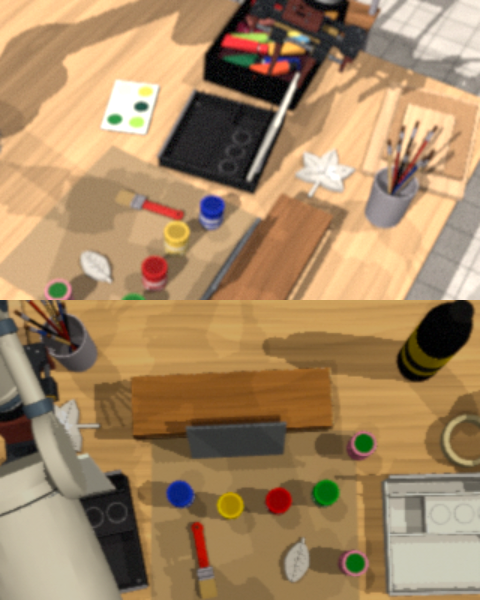

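The white board stands in the rear slot leaning back, and the grey and brown boards still lean. Next is the blue pot.

Call:
apply_moves:
  increments:
    - [0,-1,0,1.1,-5.7,0,0.72]
    - [0,-1,0,1.1,-5.7,0,0.72]
    - [-0.3,-1.2,-0.5,0,0,6.9,0.72]
    - [-0.3,-1.2,-0.5,0,0,6.9,0.72]
    - [-0.3,-1.2,-0.9,0,0,6.9,0.72]
    - [-0.3,-1.2,-0.9,0,0,6.9,0.72]
    - [-0.3,-1.2,-0.9,0,0,6.9,0.72]
    - [-0.3,-1.2,-0.9,0,0,6.9,0.72]

```text
time_s: 11.2
eef_pos: [0.5907, 0.1908, 0.2269]
orientation: [-0.999, -2.972, -0.005]
wrist_force: [0.3, 0.4, -0.3]
gripper_width: 0.0635
finger_force: 0.0
```

Call:
apply_moves:
  increments:
    - [-0.3,-1.2,-0.9,0,0,6.9,0.72]
    - [-0.3,-1.2,-0.9,0,0,6.9,0.72]
    - [-0.3,-1.0,-0.9,0,0,6.9,0.72]
    - [-0.3,-1.0,-0.9,0,0,6.9,0.72]
    - [-0.3,-1.0,-0.9,0,0,6.9,0.72]
    - [-0.3,-1.0,-0.9,0,0,6.9,0.72]
    - [-0.3,-1.0,-0.9,0,0,6.9,0.72]
    - [0,0,0,0,0,0,0.72]

```text
time_s: 11.87
eef_pos: [0.569, 0.1157, 0.1622]
orientation: [0.299, -3.117, 0.001]
wrist_force: [0.2, 0.2, -0.8]
gripper_width: 0.0631
finger_force: 0.0
```

```bash
python3 - <<'E'
from h import *
show(); s=wrist('w3.png')
for n,p in(('blue',(.567,.131,.052)),('yellow',(.547,.041,.052))):
    u,v=proj(s,p); print(n,u,v)
    i=s['image'].astype(int)
b=(i[:,:,2]>60)&(i[:,:,2]>1.8*i[:,:,0])&(i[:,:,2]>1.8*i[:,:,1])
k,l,st,c=cv2.connectedComponentsWithStats(b.astype('uint8'))
for j in range(1,k):
    if st[j,4]>80: print(st[j],c[j].round(1),onz(s,*c[j],.052).round(4))
E
```

```text
t 11.87 p [0.569  0.1157 0.1622] z [-0.011 -0.002 -1.   ] y [-0.19   0.982  0.   ] yaw_y 101.0 w 0.0631 F [ 0.2  0.2 -0.8] ff 0.0 q [ 0.14  0.05  1.4  -0.    1.7  -1.62]
blue 333.79103312271957 199.856920258894
yellow 245.36989925238612 162.3454940446877
[ 312  176   47   48 1676] [334.5 199.8] [0.5668 0.1317 0.052 ]
```

Call:
apply_moves:
  increments:
    - [-0.2,1.0,0,0,0.3,0,0.72]
    - [0,0.55,-1.5,0,0.3,0,0.72]
    - [0,0,-2.0,0,0,0,0.72]
    - [0,0,-2.0,0,0,0,0.72]
    - [0,0,-2.0,0,0,0,0.72]
    - [0,0,-1.6,0,0,0,0.72]
    - [0,0,-1.0,0,0,0,0.72]
    - [0,0,0,0,0,0,0.72]

```text
time_s: 12.58
eef_pos: [0.5665, 0.1332, 0.0597]
orientation: [0.293, -3.105, -0.001]
wrist_force: [-0.5, 0.2, 0.2]
gripper_width: 0.0634
finger_force: 0.0
```

Call:
apply_moves:
  increments:
    - [0,0,0,0,0,0,0.72]
    - [0,0,0,0,0,0,0.72]

```text
time_s: 12.75
eef_pos: [0.5687, 0.1329, 0.0644]
orientation: [0.294, -3.112, -0.002]
wrist_force: [1.1, 0.5, 0.3]
gripper_width: 0.0632
finger_force: 0.0
```

```bash
python3 - <<'E'
from h import *
show()
E
```

```text
t 12.75 p [0.5687 0.1329 0.0644] z [-0.016 -0.    -1.   ] y [-0.187  0.982  0.003] yaw_y 100.8 w 0.0632 F [1.1 0.5 0.3] ff 0.0 q [ 0.17  0.1   1.53  0.    1.54 -1.59]
```

Call:
apply_moves:
  increments:
    - [-0.1,-0.1,-0.8,0,-0.9,0,0.72]
    - [0,0,-0.8,0,0,0,0.72]
    - [0,0,-0.6,0,0,0,0.72]
    - [0,0,0,0,0,0,0.72]
    - [0,0,0,0,0,0,0.72]

```text
time_s: 13.17
eef_pos: [0.5668, 0.1313, 0.0409]
orientation: [0.295, -3.125, 0.001]
wrist_force: [0.4, 0.3, 0.1]
gripper_width: 0.0635
finger_force: 0.0
```

```bash
python3 - <<'E'
from h import *
show()
E
```

```text
t 13.17 p [0.5668 0.1313 0.0409] z [-0.003 -0.001 -1.   ] y [-0.187  0.982 -0.   ] yaw_y 100.8 w 0.0635 F [0.4 0.3 0.1] ff 0.0 q [ 0.17  0.09  1.57 -0.    1.48 -1.59]
```

Call:
apply_moves:
  increments:
    - [0,0,0,0,0,0,0.45]
    - [0,0,0,0,0,0,0.45]
    - [0,0,0,0,0,0,0.45]
    - [0,0,0,0,0,0,0.45]
    - [0,0,0,0,0,0,0.45]
  force: 15

```text
time_s: 13.58
eef_pos: [0.5673, 0.1315, 0.0416]
orientation: [0.295, -3.127, 0.0]
wrist_force: [0.2, 0.3, 1.3]
gripper_width: 0.0456
finger_force: 15.0
```

Call:
apply_moves:
  increments:
    - [0,0,0.8,0,0,0,0.45]
    - [0,0,1.5,0,0,0,0.45]
    - [0,0,2.0,0,0,0,0.45]
    - [-1,0,2.0,0,0,0,0.45]
    - [-1.5,1.5,1.5,0,0,0,0.45]
    - [-1.5,2.5,0.5,0,0,0,0.45]
    - [-1.5,3,0,0,0,0,0.45]
    - [-0.4,3,0,0,0,0,0.45]

```text
time_s: 14.25
eef_pos: [0.5069, 0.2322, 0.1259]
orientation: [0.294, -3.127, -0.0]
wrist_force: [0.9, -0.3, -0.2]
gripper_width: 0.046
finger_force: 15.0
```

Call:
apply_moves:
  increments:
    - [0,3,0,0,0,0,0.45]
    - [0,3,0,0,0,0,0.45]
    - [0,3,0,0,0,0,0.45]
    - [0,3,0,0,0,0,0.45]
    - [0,2,0,0,0,0,0.45]
    - [0,1.5,0,0,0,0,0.45]
    - [0,0,0,0,0,0,0.45]
    - [0,0,0,0,0,0,0.45]

```text
time_s: 14.92
eef_pos: [0.5077, 0.3865, 0.124]
orientation: [0.297, -3.125, 0.002]
wrist_force: [0.3, -0.4, -1.5]
gripper_width: 0.0457
finger_force: 15.0
```

```bash
python3 - <<'E'
from h import *
show()
E
```

```text
t 14.92 p [0.5077 0.3865 0.124 ] z [-0.002 -0.002 -1.   ] y [-0.188  0.982 -0.001] yaw_y 100.9 w 0.0457 F [ 0.3 -0.4 -1.5] ff 15.0 q [ 0.6   0.2   1.3  -0.    1.64 -1.16]
```

Call:
apply_moves:
  increments:
    - [0,0,-1.2,0,0,0,0.45]
    - [0,0,-2,0,0,0,0.45]
    - [0,0,-2,0,0,0,0.45]
    - [0,0,-1.2,0,0,0,0.45]
    - [0,0,-0.8,0,0,0,0.45]
    - [0,0,-0.5,0,0,0,0.45]
    - [0,0,0,0,0,0,0.45]
    - [0,0,0,0,0,0,0.45]

```text
time_s: 15.58
eef_pos: [0.5084, 0.3864, 0.048]
orientation: [0.295, -3.127, -0.0]
wrist_force: [0.1, 0.6, -0.7]
gripper_width: 0.0458
finger_force: 15.0
```

```bash
python3 - <<'E'
from h import *
show()
E
```

```text
t 15.58 p [0.5084 0.3864 0.048 ] z [-0.001  0.    -1.   ] y [-0.187  0.982  0.   ] yaw_y 100.8 w 0.0458 F [ 0.1  0.6 -0.7] ff 15.0 q [ 0.6   0.24  1.4   0.    1.51 -1.16]
```

Call:
apply_moves:
  increments:
    - [0,0,-0.15,0,0,0,0.45]
    - [0,0,-0.1,0,0,0,0.45]
    - [0,0,-0.05,0,0,0,0.45]
    - [0,0,0,0,0,0,0.45]

```text
time_s: 15.92
eef_pos: [0.5086, 0.3867, 0.0454]
orientation: [-0.295, 3.128, 0.001]
wrist_force: [0.2, -0.7, 4.5]
gripper_width: 0.0458
finger_force: 15.0
```

Call:
apply_moves:
  increments:
    - [0,0,-0.1,0,0,0,0.45]
    - [0,0,0,0,0,0,0.45]
    - [0,0,0,0,0,0,0.45]

```text
time_s: 16.17
eef_pos: [0.5086, 0.3868, 0.0454]
orientation: [-0.295, 3.127, 0.001]
wrist_force: [-1.4, -1.2, 8.2]
gripper_width: 0.0457
finger_force: 15.0
```

Call:
apply_moves:
  increments:
    - [0,0,0.15,0,0,0,0.5]
    - [0,0,0,0,0,0,0.6]
    - [0,0,0,0,0,0,0.65]
    - [0,0,0,0,0,0,0.65]
    - [0,0,1.5,0,0,0,0.65]
    - [0,0,2.5,0,0,0,0.65]
    - [0,0,3.0,0,0,0,0.65]
    - [-0.6,-2,3.0,0,0,0,0.5]

```text
time_s: 16.83
eef_pos: [0.5014, 0.3679, 0.1439]
orientation: [0.298, -3.123, 0.001]
wrist_force: [1.2, 0.9, -0.2]
gripper_width: 0.0531
finger_force: 0.0
```

Call:
apply_moves:
  increments:
    - [-0.6,-3,0.5,0,0,0,0.5]
    - [-0.8,-3.4,0,0,0,0,0.5]
    - [-0.8,-3.4,0,0,0,0,0.5]
    - [-0.8,-3.4,0,0,0,0,0.5]
    - [-0.8,-3.4,0,0,0,0,0.5]
    - [-0.8,-3.4,0,0,0,0,0.5]
    - [-0.8,-3.2,0,0,0,0,0.5]
    - [0,-2,0,0,0,0,0.5]

```text
time_s: 17.5
eef_pos: [0.4468, 0.112, 0.1495]
orientation: [0.293, -3.126, 0.002]
wrist_force: [-0.1, -0.1, 0.2]
gripper_width: 0.0438
finger_force: 0.0
```

Call:
apply_moves:
  increments:
    - [0,-2.0,0,0,0,0,0.5]
    - [0,0,0,0,0,0,0.5]
    - [0,0,0,0,0,0,0.5]
    - [0,0,0,0,0,0,0.5]

```text
time_s: 17.83
eef_pos: [0.448, 0.0949, 0.1495]
orientation: [0.295, -3.126, -0.0]
wrist_force: [-0.8, -0.3, -0.4]
gripper_width: 0.044
finger_force: 0.0
```

```bash
python3 - <<'E'
from h import *
show(); s=wrist('w4.png'); i=s['image'].astype(int)
b=(i[:,:,0]>70)&(i[:,:,0]>3*i[:,:,1])&(i[:,:,0]>3*i[:,:,2])
k,l,st,c=cv2.connectedComponentsWithStats(b.astype('uint8'))
for j in range(1,k):
    if st[j,4]>150:
        ys,xs=np.where(l==j); W=np.array([onz(s,x,y,.009)[:2] for x,y in zip(xs,ys)]); m=W.mean(0); u=np.linalg.svd(W-m,full_matrices=False)[2][0]
        e=(W-m)@u; print(st[j],m.round(4),u.round(3),'ang',np.degrees(np.arctan2(u[1],u[0])).round(1),'ends',(m+u*e.min()).round(4),(m+u*e.max()).round(4))
t=snap('top','t4.png'); i=t['image'].astype(int)
b=(i[:,:,2]>50)&(i[:,:,2]>1.8*i[:,:,0])&(i[:,:,2]>1.8*i[:,:,1]); b[:,:165]=0
k,l,st,c=cv2.connectedComponentsWithStats(b.astype('uint8'))
for j in range(1,k):
    if st[j,4]>40: print('blue',st[j],(R.from_euler('z',-.1985).apply(onz(t,*c[j],.056)-[.4842,.3122,0])*1000).round(1))
E
```

```text
t 17.83 p [0.448  0.0949 0.1495] z [-0.002 -0.    -1.   ] y [-0.187  0.982  0.   ] yaw_y 100.8 w 0.044 F [-0.8 -0.3 -0.4] ff 0.0 q [ 0.13 -0.3   1.74  0.    1.7  -1.62]
[308 182  18  70 986] [0.4766 0.0987] [0.984 0.179] ang 10.3 ends [0.4386 0.0917] [0.5184 0.1063]
blue [174 203  18  18 254] [40.2 66.5 56. ]
```

Call:
apply_moves:
  increments:
    - [0,-0.15,-1.2,0,0,-0.5,0.5]
    - [0,0,-2.2,0,0,0,0.5]
    - [0,0,-2.5,0,0,0,0.5]
    - [0,0,-2.5,0,0,0,0.5]
    - [0,0,-2.0,0,0,0,0.5]
    - [0,0,-1.2,0,0,0,0.5]
    - [0,0,-0.6,0,0,0,0.5]
    - [0,0,0,0,0,0,0.5]

```text
time_s: 18.6
eef_pos: [0.4471, 0.0931, 0.026]
orientation: [0.282, -3.124, 0.001]
wrist_force: [-0.7, -0.9, -0.3]
gripper_width: 0.0437
finger_force: 0.0
```

Call:
apply_moves:
  increments:
    - [0,0,0,0,0,0,0.45]
    - [0,0,0,0,0,0,0.45]

```text
time_s: 18.77
eef_pos: [0.4489, 0.0931, 0.0291]
orientation: [-0.282, 3.129, -0.001]
wrist_force: [-0.2, -0.5, 0.5]
gripper_width: 0.0397
finger_force: 0.0
```

```bash
python3 - <<'E'
from h import *
show()
E
```

```text
t 18.77 p [0.4489 0.0931 0.0291] z [ 0. -0. -1.] y [-0.179  0.984 -0.   ] yaw_y 100.3 w 0.0397 F [-0.2 -0.5  0.5] ff 0.0 q [ 0.13 -0.24  1.91 -0.    1.47 -1.62]
```

Call:
apply_moves:
  increments:
    - [0,0,-0.7,0,0,0,0.45]
    - [0,0,-0.5,0,0,0,0.45]
    - [0,0,-0.2,0,0,0,0.45]
    - [0,0,0,0,0,0,0.45]
    - [0,0,0,0,0,0,0.3]
    - [0,0,0,0,0,0,0.15]
    - [0,0,0,0,0,0,0.15]
    - [0,0,0,0,0,0,0.15]
  force: 15

```text
time_s: 19.43
eef_pos: [0.4481, 0.0929, 0.0139]
orientation: [0.282, -3.127, 0.001]
wrist_force: [0.1, -0.2, 0.3]
gripper_width: 0.0177
finger_force: 15.0
```

Call:
apply_moves:
  increments:
    - [0,0,0,0,0,0,0.1]
    - [0,0,0,0,0,0,0.1]
    - [0,0,0,0,0,0,0.1]

```text
time_s: 19.68
eef_pos: [0.4481, 0.0929, 0.0138]
orientation: [0.282, -3.127, 0.001]
wrist_force: [-0.5, -0.0, 0.8]
gripper_width: 0.018
finger_force: 15.0
```

```bash
python3 - <<'E'
from h import *
show()
E
```

```text
t 19.68 p [0.4481 0.0929 0.0138] z [-0.001 -0.001 -1.   ] y [-0.179  0.984 -0.   ] yaw_y 100.3 w 0.018 F [-0.5 -0.   0.8] ff 15.0 q [ 0.13 -0.23  1.93 -0.    1.44 -1.62]
```

Call:
apply_moves:
  increments:
    - [0,0,1.0,0,0,0,0.1]
    - [0,0,2.0,0,0,0,0.1]
    - [0,0,2.5,0,0,0,0.1]
    - [0,0.8,2.5,0,0,-5,0.1]
    - [-0.1,1.5,1.5,0,0,-6.5,0.1]
    - [-0.1,1.7,0.5,0,0,-6.5,0.1]
    - [-0.1,1.7,0,0,0,-6.5,0.1]
    - [-0.1,1.7,0,0,0,-6.5,0.1]

```text
time_s: 20.35
eef_pos: [0.4443, 0.1676, 0.1153]
orientation: [-0.574, -3.089, -0.001]
wrist_force: [-0.8, -0.6, -0.3]
gripper_width: 0.0176
finger_force: 15.0
```

Call:
apply_moves:
  increments:
    - [-0.1,1.7,0,0,0,-6.5,0.1]
    - [-0.1,1.7,0,0,0,-6.5,0.1]
    - [-0.1,1.7,0,0,0,-6.5,0.1]
    - [-0.1,1.7,0,0,0,-6.5,0.1]
    - [-0.2,1.7,0,0,0,-6.5,0.1]
    - [-0.2,1.7,0,0,0,-6.5,0.1]
    - [-0.2,1.7,0,0,0,-6.5,0.1]
    - [-0.2,1.6,0,0,0,-6.5,0.1]

```text
time_s: 21.02
eef_pos: [0.4318, 0.3028, 0.1143]
orientation: [-1.868, -2.524, -0.002]
wrist_force: [0.7, 0.4, 0.4]
gripper_width: 0.0174
finger_force: 15.0
```

Call:
apply_moves:
  increments:
    - [0,0,0,0,0,-6,0.1]
    - [0,0,0,0,0,0,0.1]
    - [0,0,0,0,0,0,0.1]
    - [0,0,0,0,0,0,0.1]

```text
time_s: 21.35
eef_pos: [0.4321, 0.3015, 0.1139]
orientation: [-1.988, -2.431, -0.001]
wrist_force: [-0.4, -0.5, -0.6]
gripper_width: 0.018
finger_force: 15.0
```

```bash
python3 - <<'E'
from h import *
show()
E
```

```text
t 21.35 p [0.4321 0.3015 0.1139] z [-0.001  0.002 -1.   ] y [ 0.98   0.198 -0.   ] yaw_y 11.4 w 0.018 F [-0.4 -0.5 -0.6] ff 15.0 q [ 0.54 -0.1   1.63  0.    1.61  0.34]
```

Call:
apply_moves:
  increments:
    - [0,0,-1.2,0,0,0,0.1]
    - [0,0,-2.0,0,0,0,0.1]
    - [0,0,-2.0,0,0,0,0.1]
    - [0,0,-2.0,0,0,0,0.1]
    - [0,0,-1.2,0,0,0,0.1]
    - [0,0,-0.6,0,0,0,0.1]
    - [0,0,0,0,0,0,0.1]
    - [0,0,0,0,0,0,0.1]

```text
time_s: 22.02
eef_pos: [0.4322, 0.3018, 0.024]
orientation: [-1.991, -2.428, -0.002]
wrist_force: [0.3, 0.2, -0.3]
gripper_width: 0.0179
finger_force: 15.0
```

Call:
apply_moves:
  increments:
    - [0,0,-0.2,0,0,0,0.1]
    - [0,0,-0.2,0,0,0,0.1]
    - [0,0,0,0,0,0,0.1]
    - [0,0,0,0,0,0,0.1]

```text
time_s: 22.35
eef_pos: [0.4322, 0.302, 0.0201]
orientation: [-1.991, -2.428, -0.003]
wrist_force: [0.2, -0.5, -0.8]
gripper_width: 0.0176
finger_force: 15.0
```

Call:
apply_moves:
  increments:
    - [0,0,-0.1,0,0,0,0.1]
    - [0,0,-0.1,0,0,0,0.1]
    - [0,0,0,0,0,0,0.1]
    - [0,0,0,0,0,0,0.1]

```text
time_s: 22.68
eef_pos: [0.4322, 0.302, 0.0179]
orientation: [-1.991, -2.428, -0.002]
wrist_force: [1.2, 0.2, 1.6]
gripper_width: 0.0178
finger_force: 15.0
```

Call:
apply_moves:
  increments:
    - [0,0,-0.1,0,0,0,0.1]
    - [0,0,0,0,0,0,0.1]
    - [0,0,0,0,0,0,0.1]

```text
time_s: 22.93
eef_pos: [0.4322, 0.302, 0.0179]
orientation: [-1.991, -2.428, -0.003]
wrist_force: [-2.6, -1.3, 6.9]
gripper_width: 0.018
finger_force: 15.0
```

Call:
apply_moves:
  increments:
    - [0,0,0.15,0,0,0,0.25]
    - [0,0,0,0,0,0,0.4]
    - [0,0,0,0,0,0,0.45]
    - [0,0,1.5,0,0,0,0.45]
    - [0,0,2.5,0,0,0,0.45]
    - [0,0,3.0,0,0,0,0.5]
    - [0,-1,3.0,0,0,0,0.6]
    - [0,-2,3.0,0,0,0,0.72]

```text
time_s: 23.6
eef_pos: [0.4314, 0.2726, 0.1488]
orientation: [-1.988, -2.429, -0.001]
wrist_force: [0.4, 0.5, 0.5]
gripper_width: 0.0538
finger_force: 0.0
```

Call:
apply_moves:
  increments:
    - [1.0,-3,0,0,0,-6.7,0.72]
    - [1.0,-3,0,0,0,-6.7,0.72]
    - [1.0,-3,0,0,0,-6.7,0.72]
    - [1.0,-3,0,0,0,-6.7,0.72]
    - [1.0,-3,0,0,0,-6.7,0.72]
    - [1.0,-3,0,0,0,-6.7,0.72]
    - [1.0,-3,0,0,0,-6.7,0.72]
    - [1.0,-3,0,0,0,-6.7,0.72]

```text
time_s: 24.27
eef_pos: [0.5121, 0.0303, 0.1478]
orientation: [-2.876, -1.261, -0.002]
wrist_force: [0.8, 0.5, 0.2]
gripper_width: 0.0633
finger_force: 0.0
```

Call:
apply_moves:
  increments:
    - [1.0,-3,0,0,0,-6.7,0.72]
    - [1.0,-3,0,0,0,-6.7,0.72]
    - [1.0,-3,0,0,0,-6.7,0.72]
    - [1.0,-2.5,0,0,0,-6.7,0.72]
    - [1.0,-1,0,0,0,-6.7,0.72]
    - [0,0,0,0,0,-6.7,0.72]
    - [0,0,0,0,0,-6.7,0.72]
    - [0,0,0,0,0,0,0.72]

```text
time_s: 24.93
eef_pos: [0.5619, -0.0936, 0.1474]
orientation: [-3.141, -0.014, -0.001]
wrist_force: [0.1, -0.3, 0.6]
gripper_width: 0.0634
finger_force: 0.0
```

```bash
python3 - <<'E'
from h import *
show(); s=wrist('w5.png'); i=s['image'].astype(int)
print('green pred',proj(s,(.568,-.128,.052)))
b=(i[:,:,1]>40)&(i[:,:,1]>2*i[:,:,0])&(i[:,:,1]>1.6*i[:,:,2])
k,l,st,c=cv2.connectedComponentsWithStats(b.astype('uint8'))
for j in range(1,k):
    if st[j,4]>80: print(st[j],c[j].round(1),onz(s,*c[j],.052).round(4))
t=snap('top','t5.png'); i=t['image']
cv2.imwrite('pics/t5c.png',np.clip(cv2.resize(i[160:270,160:270,::-1],None,fx=5,fy=5,interpolation=cv2.INTER_CUBIC)*1.8,0,255).astype('uint8'))
E
```

```text
t 24.93 p [ 0.5619 -0.0936  0.1474] z [ 0.001  0.001 -1.   ] y [ 0.009 -1.    -0.001] yaw_y -89.5 w 0.0634 F [ 0.1 -0.3  0.6] ff 0.0 q [-0.23  0.01  1.47  0.    1.66  1.34]
green pred (np.float64(355.0216129236293), np.float64(197.26526812954276))
[ 330  172   49   48 1780] [354.3 195.5] [ 0.5697 -0.1273  0.052 ]
[379 307  19  21 253] [387.2 317.7] [ 0.4385 -0.1673  0.052 ]
```

View pics/t5c.png

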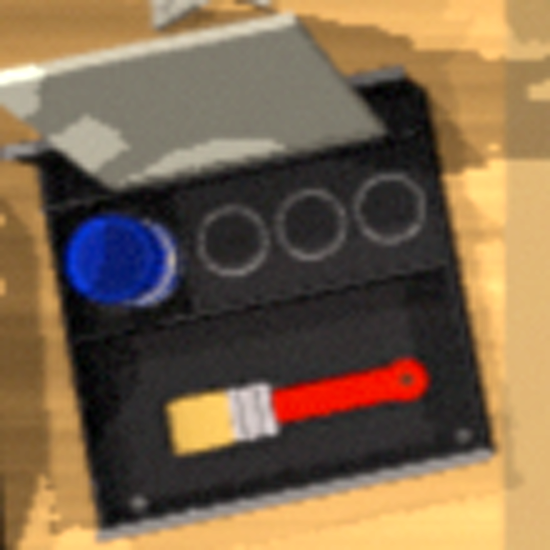

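The black kit is complete: board in the slot, blue pot in the well, brush lengthwise in the strip. Now the green pot.

Call:
apply_moves:
  increments:
    - [0.4,-1.7,0,0,0,0,0.72]
    - [0.3,-1.7,-1.0,0,0,0,0.72]
    - [0,0,-1.8,0,0,0,0.72]
    - [0,0,-2.0,0,0,0,0.72]
    - [0,0,-2.0,0,0,0,0.72]
    - [0,0,-1.2,0,0,0,0.72]
    - [0,0,0,0,0,0,0.72]
    - [0,0,0,0,0,0,0.72]

```text
time_s: 25.7
eef_pos: [0.5687, -0.1268, 0.0678]
orientation: [-3.141, -0.024, -0.001]
wrist_force: [-0.1, 0.7, 0.4]
gripper_width: 0.0635
finger_force: 0.0
```

```bash
python3 - <<'E'
from h import *
show()
E
```

```text
t 25.7 p [ 0.5687 -0.1268  0.0678] z [ 0.001  0.001 -1.   ] y [ 0.016 -1.    -0.001] yaw_y -89.1 w 0.0635 F [-0.1  0.7  0.4] ff 0.0 q [-0.28  0.08  1.54  0.    1.52  1.28]
```

Call:
apply_moves:
  increments:
    - [0,0,-0.9,0,0,0,0.72]
    - [0,0,-0.9,0,0,0,0.72]
    - [0,0,-0.7,0,0,0,0.72]
    - [0,0,-0.1,0,0,0,0.72]
    - [0,0,0,0,0,0,0.6]
    - [0,0,0,0,0,0,0.5]
    - [0,0,0,0,0,0,0.45]
    - [0,0,0,0,0,0,0.45]
  force: 15

```text
time_s: 26.37
eef_pos: [0.5693, -0.1272, 0.0427]
orientation: [-3.141, -0.022, -0.004]
wrist_force: [0.1, 0.6, 0.2]
gripper_width: 0.0457
finger_force: 15.0
```

Call:
apply_moves:
  increments:
    - [0,0,0,0,0,0,0.45]
    - [0,0,0,0,0,0,0.45]

```text
time_s: 26.53
eef_pos: [0.5693, -0.1272, 0.0426]
orientation: [-3.141, -0.022, -0.004]
wrist_force: [-1.1, -0.8, 0.5]
gripper_width: 0.0456
finger_force: 15.0
```

Call:
apply_moves:
  increments:
    - [0,0,0.8,0,0,0,0.45]
    - [0,0,1.5,0,0,0,0.45]
    - [0,0,2.0,0,0,0,0.45]
    - [-0.5,0,2.0,0,0,0,0.45]
    - [-0.8,-1,1.5,0,0,0,0.45]
    - [-0.8,-2,0.5,0,0,0,0.45]
    - [-0.8,-2.5,0,0,0,0,0.45]
    - [-0.8,-2.5,0,0,0,0,0.45]

```text
time_s: 27.2
eef_pos: [0.532, -0.2078, 0.1267]
orientation: [3.141, 0.024, 0.006]
wrist_force: [0.9, 0.2, -1.1]
gripper_width: 0.0455
finger_force: 15.0
```

Call:
apply_moves:
  increments:
    - [-0.3,-2.5,0,0,0,0,0.45]
    - [0,-2.2,0,0,0,0,0.45]
    - [0,-1.5,0,0,0,0,0.45]
    - [0,-0.6,0,0,0,0,0.45]
    - [0,0,0,0,0,0,0.45]
    - [0,0,0,0,0,0,0.45]

```text
time_s: 27.7
eef_pos: [0.5291, -0.2745, 0.1251]
orientation: [-3.14, -0.022, -0.003]
wrist_force: [0.1, 0.8, -0.7]
gripper_width: 0.0457
finger_force: 15.0
```

```bash
python3 - <<'E'
from h import *
show()
E
```

```text
t 27.7 p [ 0.5291 -0.2745  0.1251] z [ 0.002  0.001 -1.   ] y [ 0.014 -1.    -0.001] yaw_y -89.2 w 0.0457 F [ 0.1  0.8 -0.7] ff 15.0 q [-0.54  0.09  1.43  0.    1.63  1.02]
```

Call:
apply_moves:
  increments:
    - [0,0,-1.2,0,0,0,0.45]
    - [0,0,-1.8,0,0,0,0.45]
    - [0,0,-1.8,0,0,0,0.45]
    - [0,0,-1.3,0,0,0,0.45]
    - [0,0,-0.8,0,0,0,0.45]
    - [0,0,-0.5,0,0,0,0.45]
    - [0,0,0,0,0,0,0.45]
    - [0,0,0,0,0,0,0.45]

```text
time_s: 28.37
eef_pos: [0.5293, -0.275, 0.0515]
orientation: [-3.141, -0.022, -0.004]
wrist_force: [0.5, -0.2, -0.6]
gripper_width: 0.0454
finger_force: 15.0
```

Call:
apply_moves:
  increments:
    - [0,0,-0.15,0,0,0,0.45]
    - [0,0,-0.1,0,0,0,0.45]
    - [0,0,0,0,0,0,0.45]
    - [0,0,0,0,0,0,0.45]

```text
time_s: 28.7
eef_pos: [0.5292, -0.2753, 0.0491]
orientation: [-3.141, -0.021, -0.004]
wrist_force: [0.1, -0.4, -0.2]
gripper_width: 0.0458
finger_force: 15.0
```

Call:
apply_moves:
  increments:
    - [0,0,-0.15,0,0,0,0.45]
    - [0,0,-0.1,0,0,0,0.45]
    - [0,0,0,0,0,0,0.45]
    - [0,0,0,0,0,0,0.45]

```text
time_s: 29.03
eef_pos: [0.5291, -0.2753, 0.0466]
orientation: [-3.142, -0.022, -0.004]
wrist_force: [-1.8, 0.2, 2.7]
gripper_width: 0.0456
finger_force: 15.0
```

Call:
apply_moves:
  increments:
    - [0,0,-0.1,0,0,0,0.45]
    - [0,0,0,0,0,0,0.45]
    - [0,0,0,0,0,0,0.45]

```text
time_s: 29.28
eef_pos: [0.5292, -0.2753, 0.0466]
orientation: [3.141, 0.022, 0.004]
wrist_force: [-3.1, 2.3, 7.8]
gripper_width: 0.0455
finger_force: 15.0
```

Call:
apply_moves:
  increments:
    - [0,0,0.15,0,0,0,0.5]
    - [0,0,0,0,0,0,0.6]
    - [0,0,0,0,0,0,0.65]
    - [0,0,0,0,0,0,0.65]
    - [0,0,1.5,0,0,0,0.65]
    - [0,0,2.5,0,0,0,0.65]
    - [0,0,3.0,0,0,0,0.62]
    - [-0.6,2,3.0,0,0,0,0.62]

```text
time_s: 29.95
eef_pos: [0.5226, -0.2569, 0.1463]
orientation: [-3.141, -0.018, 0.0]
wrist_force: [-0.1, 0.5, -0.9]
gripper_width: 0.0544
finger_force: 0.0
```

Call:
apply_moves:
  increments:
    - [-1.2,2.8,0.5,0,0,-3.5,0.62]
    - [-1.2,3,0,0,0,-3.5,0.62]
    - [-1.2,3,0,0,0,-3.5,0.62]
    - [-1.2,3,0,0,0,-3.5,0.62]
    - [-1.2,3,0,0,0,0,0.62]
    - [-1.2,2.0,0,0,0,0,0.62]
    - [0,0,0,0,0,0,0.62]
    - [0,0,0,0,0,0,0.62]

```text
time_s: 30.62
eef_pos: [0.4509, -0.0865, 0.1518]
orientation: [3.121, -0.358, 0.005]
wrist_force: [-0.5, 0.5, 0.1]
gripper_width: 0.0547
finger_force: 0.0
```

```bash
python3 - <<'E'
from h import *
show(); s=wrist('w6.png'); i=s['image']
u,v=proj(s,(.4466,-.0808,.01)); print(u,v)
hsv=cv2.cvtColor(i,cv2.COLOR_RGB2HSV); print(hsv[int(v),int(u)],hsv[int(v),int(u)-60],hsv[int(v)+5,int(u)+4])
c0=hsv[int(v)-6:int(v)+6,int(u)-6:int(u)+6,1].mean()
b=((hsv[:,:,1]<90)&(hsv[:,:,2]>90)).astype('uint8')
k,l,st,c=cv2.connectedComponentsWithStats(b)
for j in range(1,k):
    if st[j,4]>300:
        m=(l==j).astype('uint8'); (cx,cy),(w,h),a=cv2.minAreaRect(np.argwhere(m)[:,::-1].astype(np.float32))
        W=np.array([onz(s,x,y,.008)[:2] for y,x in np.argwhere(m)]); mm=W.mean(0); d=np.linalg.svd(W-mm,full_matrices=False)[2]
        e=(W-mm)@d.T; print(st[j],mm.round(4),'dir',d[0].round(3),'ranges',e.min(0).round(4),e.max(0).round(4))
cv2.imwrite('pics/w6c.png',cv2.resize(i[60:330,170:470,::-1],None,fx=2,fy=2))
E
```

```text
t 30.62 p [ 0.4509 -0.0865  0.1518] z [ 0.003 -0.001 -1.   ] y [-0.227 -0.974 -0.   ] yaw_y -103.1 w 0.0547 F [-0.5  0.5  0.1] ff 0.0 q [-0.26 -0.3   1.74  0.    1.7   1.54]
313.72570392499455 196.8600918647944
[ 22  25 223] [ 17 105 191] [ 20  25 223]
[  435     0   205   225 35916] [ 0.4838 -0.3306] dir [-0.895 -0.446] ranges [-0.141  -0.1252] [0.1393 0.1146]
[ 290  155   42   75 2055] [ 0.4483 -0.0775] dir [-0.958  0.285] ranges [-0.0447 -0.0229] [0.0395 0.0227]
[524 237  45  40 388] [ 0.315  -0.3274] dir [-0.648  0.761] ranges [-0.0276 -0.0082] [0.0259 0.0118]
[ 213  289  188   14 2040] [ 0.3266 -0.0489] dir [0.227 0.974] ranges [-0.1089 -0.0095] [0.1195 0.0086]
```

Call:
apply_moves:
  increments:
    - [-0.2,0.5,-1.2,0,0,-1.2,0.62]
    - [-0.2,0.4,-2.0,0,0,-1.2,0.62]
    - [0,0,-2.2,0,0,0,0.62]
    - [0,0,-2.2,0,0,0,0.62]
    - [0,0,-2.0,0,0,0,0.62]
    - [0,0,-1.2,0,0,0,0.62]
    - [0,0,0,0,0,0,0.62]
    - [0,0,0,0,0,0,0.62]

```text
time_s: 31.33
eef_pos: [0.4469, -0.0787, 0.0434]
orientation: [-3.112, 0.428, -0.001]
wrist_force: [0.2, -0.1, -0.2]
gripper_width: 0.0547
finger_force: 0.0
```

```bash
python3 - <<'E'
from h import *
show()
E
```

```text
t 31.33 p [ 0.4469 -0.0787  0.0434] z [ 0.001  0.    -1.   ] y [-0.27  -0.963 -0.   ] yaw_y -105.7 w 0.0547 F [ 0.2 -0.1 -0.2] ff 0.0 q [-0.25 -0.27  1.91  0.    1.5   1.59]
```

Call:
apply_moves:
  increments:
    - [0,0.1,-1.0,0,0,0,0.62]
    - [0,0,-0.9,0,0,0,0.62]
    - [0,0,-0.6,0,0,0,0.62]
    - [0,0,-0.3,0,0,0,0.62]
    - [0,0,0,0,0,0,0.62]
    - [0,0,0,0,0,0,0.62]

```text
time_s: 31.83
eef_pos: [0.4469, -0.0771, 0.0156]
orientation: [-3.112, 0.426, -0.003]
wrist_force: [-0.5, -0.5, 0.2]
gripper_width: 0.0541
finger_force: 0.0
```

```bash
python3 - <<'E'
from h import *
show()
E
```

```text
t 31.83 p [ 0.4469 -0.0771  0.0156] z [ 0.002 -0.    -1.   ] y [-0.269 -0.963 -0.   ] yaw_y -105.6 w 0.0541 F [-0.5 -0.5  0.2] ff 0.0 q [-0.25 -0.25  1.94  0.    1.45  1.6 ]
```

Call:
apply_moves:
  increments:
    - [0,0,-0.15,0,0,0,0.62]
    - [0,0,0,0,0,0,0.5]
    - [0,0,0,0,0,0,0.45]
    - [0,0,0,0,0,0,0.4]
    - [0,0,0,0,0,0,0.4]
    - [0,0,0,0,0,0,0.4]
  force: 12

```text
time_s: 32.33
eef_pos: [0.4471, -0.0772, 0.0144]
orientation: [-3.112, 0.427, -0.004]
wrist_force: [0.8, -0.4, 1.4]
gripper_width: 0.0439
finger_force: 12.0
```

Call:
apply_moves:
  increments:
    - [0,0,0,0,0,0,0.4]
    - [0,0,0,0,0,0,0.4]

```text
time_s: 32.5
eef_pos: [0.4471, -0.0772, 0.0144]
orientation: [-3.112, 0.427, -0.004]
wrist_force: [0.1, -0.4, 0.9]
gripper_width: 0.044
finger_force: 12.0
```

```bash
python3 - <<'E'
from h import *
show()
E
```

```text
t 32.5 p [ 0.4471 -0.0772  0.0144] z [ 0.002 -0.    -1.   ] y [-0.269 -0.963 -0.   ] yaw_y -105.6 w 0.044 F [ 0.1 -0.4  0.9] ff 12.0 q [-0.25 -0.24  1.94  0.    1.44  1.6 ]
```

Call:
apply_moves:
  increments:
    - [0,0,1.0,0,0,0,0.4]
    - [0,0,2.0,0,0,0,0.4]
    - [0,0,2.5,0,0,0,0.4]
    - [0,-0.8,2.5,0,0,4.2,0.4]
    - [0,-1.5,1.5,0,0,6.8,0.4]
    - [0,-2,0.5,0,0,6.8,0.4]
    - [0,-2,0,0,0,6.8,0.4]
    - [0,-2,0,0,0,6.8,0.4]

```text
time_s: 33.17
eef_pos: [0.4473, -0.1611, 0.1157]
orientation: [3.11, 0.441, 0.006]
wrist_force: [0.1, 0.0, -0.4]
gripper_width: 0.0441
finger_force: 12.0
```

Call:
apply_moves:
  increments:
    - [0,-2,0,0,0,6.8,0.4]
    - [0,-2,0,0,0,6.8,0.4]
    - [0,-2,0,0,0,6.8,0.4]
    - [0,-2,0,0,0,6.8,0.4]
    - [0,-2,0,0,0,6.8,0.4]
    - [0,-2,0,0,0,6.8,0.4]
    - [0,-2,0,0,0,6.8,0.4]
    - [-0.2,-2,0,0,0,6.8,0.4]

```text
time_s: 33.83
eef_pos: [0.445, -0.3211, 0.1146]
orientation: [-2.564, -1.813, -0.002]
wrist_force: [0.9, 0.7, -0.1]
gripper_width: 0.0439
finger_force: 12.0
```

Call:
apply_moves:
  increments:
    - [-0.2,-1.5,0,0,0,6.8,0.4]
    - [0,-0.8,0,0,0,6.8,0.4]
    - [0,0,0,0,0,6.8,0.4]
    - [0,0,0,0,0,0,0.4]
    - [0,0,0,0,0,0,0.4]
    - [0,0,0,0,0,0,0.4]

```text
time_s: 34.33
eef_pos: [0.443, -0.3429, 0.1144]
orientation: [-2.212, -2.228, -0.002]
wrist_force: [-0.0, 1.6, 0.1]
gripper_width: 0.0437
finger_force: 12.0
```

```bash
python3 - <<'E'
from h import *
show()
E
```

```text
t 34.33 p [ 0.443  -0.3429  0.1144] z [-0.     0.002 -1.   ] y [ 1.     0.007 -0.   ] yaw_y 0.4 w 0.0437 F [-0.   1.6  0.1] ff 12.0 q [-0.72 -0.01  1.54  0.    1.61 -0.73]
```

Lowering to TCP ≈ 0.0184.

Call:
apply_moves:
  increments:
    - [0,0,-1.2,0,0,0,0.4]
    - [0,0,-2.0,0,0,0,0.4]
    - [0,0,-2.0,0,0,0,0.4]
    - [0,0,-2.0,0,0,0,0.4]
    - [0,0,-1.2,0,0,0,0.4]
    - [0,0,-0.6,0,0,0,0.4]
    - [0,0,0,0,0,0,0.4]
    - [0,0,0,0,0,0,0.4]

```text
time_s: 35.0
eef_pos: [0.4432, -0.3432, 0.0245]
orientation: [-2.209, -2.232, -0.002]
wrist_force: [-0.2, 0.1, -0.5]
gripper_width: 0.0438
finger_force: 12.0
```

Call:
apply_moves:
  increments:
    - [0,0,-0.2,0,0,0,0.4]
    - [0,0,-0.15,0,0,0,0.4]
    - [0,0,0,0,0,0,0.4]
    - [0,0,0,0,0,0,0.4]

```text
time_s: 35.33
eef_pos: [0.4432, -0.3433, 0.0212]
orientation: [-2.21, -2.232, -0.002]
wrist_force: [-0.1, 0.4, -1.0]
gripper_width: 0.0436
finger_force: 12.0
```

Call:
apply_moves:
  increments:
    - [0,0,-0.15,0,0,0,0.4]
    - [0,0,0,0,0,0,0.4]
    - [0,0,0,0,0,0,0.4]

```text
time_s: 35.58
eef_pos: [0.443, -0.3431, 0.0191]
orientation: [-2.209, -2.232, -0.002]
wrist_force: [-1.0, 0.6, 0.8]
gripper_width: 0.0439
finger_force: 12.0
```

Call:
apply_moves:
  increments:
    - [0,0,-0.1,0,0,0,0.4]
    - [0,0,0,0,0,0,0.4]
    - [0,0,0,0,0,0,0.4]

```text
time_s: 35.83
eef_pos: [0.4431, -0.3432, 0.0184]
orientation: [-2.209, -2.232, -0.002]
wrist_force: [-0.3, 0.2, 1.8]
gripper_width: 0.044
finger_force: 12.0
```

Call:
apply_moves:
  increments:
    - [0,0,-0.1,0,0,0,0.4]
    - [0,0,0,0,0,0,0.4]
    - [0,0,0,0,0,0,0.4]

```text
time_s: 36.08
eef_pos: [0.4431, -0.3433, 0.0184]
orientation: [-2.209, -2.232, -0.002]
wrist_force: [-2.4, 1.7, 6.6]
gripper_width: 0.0441
finger_force: 12.0
```

Call:
apply_moves:
  increments:
    - [0,0,0.15,0,0,0,0.48]
    - [0,0,0,0,0,0,0.55]
    - [0,0,0,0,0,0,0.58]
    - [0,0,0,0,0,0,0.58]
    - [0,0,1.5,0,0,0,0.58]
    - [0,0,2.5,0,0,0,0.58]
    - [0,0,3.0,0,0,0,0.58]
    - [0,0,3.5,0,0,0,0.58]

```text
time_s: 36.75
eef_pos: [0.4421, -0.3424, 0.1226]
orientation: [-2.206, -2.229, -0.001]
wrist_force: [-0.7, -0.6, -0.1]
gripper_width: 0.0508
finger_force: 0.0
```

Call:
apply_moves:
  increments:
    - [0,2,3.5,0,0,0,0.58]
    - [0,3,2.0,0,0,0,0.58]
    - [0,3.5,0,0,0,0,0.58]
    - [0,3.5,0,0,0,0,0.58]
    - [0,3.5,0,0,0,0,0.58]
    - [0,3.0,0,0,0,0,0.58]
    - [0,2,0,0,0,0,0.58]
    - [0,0,0,0,0,0,0.58]

```text
time_s: 37.42
eef_pos: [0.4431, -0.135, 0.1789]
orientation: [-2.204, -2.236, -0.004]
wrist_force: [-0.0, -0.1, 0.7]
gripper_width: 0.0509
finger_force: 0.0
```

```bash
python3 - <<'E'
from h import *
show()
s=snap('scene','s9.png');t=snap('top','t9.png')
i=np.vstack([cv2.resize(s['image'][20:320,100:500],(400,300)),cv2.resize(t['image'][90:270,150:520],(600,292))[:, :600] if 0 else cv2.resize(t['image'][90:270,150:520],(400,195))])
a=cv2.resize(t['image'][85:275,150:530],(800,400)); b=cv2.resize(s['image'][90:290,140:540],(400,200)); w=np.zeros((200,400,3),'uint8')
c=cv2.resize(s['image'][220:345,140:390],(400,200))
cv2.imwrite('pics/fin.png',np.clip(np.vstack([a,np.hstack([b,c])])[:,:,::-1]*1.4,0,255).astype('uint8'))
E
```

```text
t 37.42 p [ 0.4431 -0.135   0.1789] z [ 0.     0.003 -1.   ] y [1.    0.014 0.001] yaw_y 0.8 w 0.0509 F [-0.  -0.1  0.7] ff 0.0 q [-0.37 -0.28  1.68  0.    1.75 -0.39]
```

View pics/fin.png

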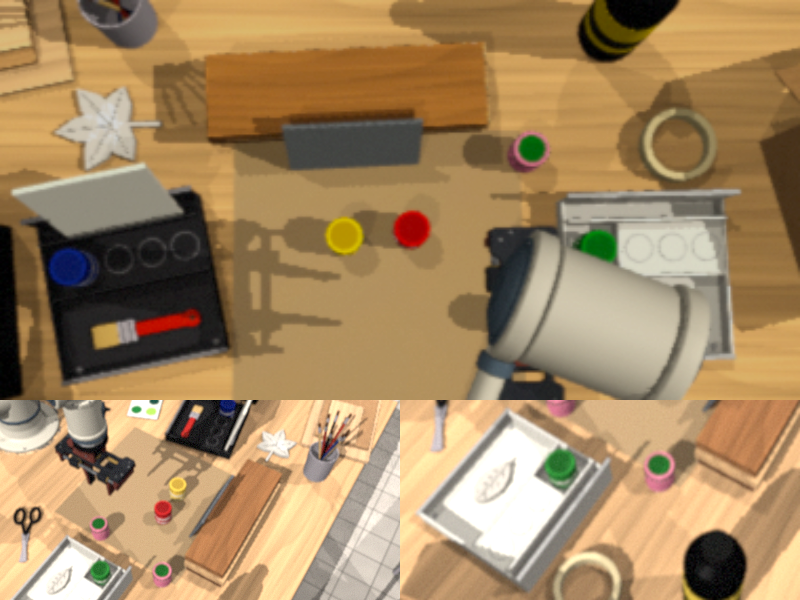

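The final view shows both kits complete, with the red pot and the grey and brown boards in place.

```bash
python3 -c "
from workcell import close_job
print(close_job())"
```

```text
the job is handed in; nothing more can be done
None
```

I made up both kits as asked and handed the job in at about 37 s; the red pot and the brown and grey boards are still where they were.

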